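# Close the proofing box and start it hands-free

## Robot

A 6-joint arm with a two-finger parallel gripper is mounted at the origin on the work surface. World frame = base frame: x ahead of the robot, y to its left, z up, the work surface at z = 0. Lengths are in m, angles in rad, forces in N, time in s.
With the tool pointing down it reaches from about 0.375 to 0.925 m from the base axis. Payload 5.7 kg.
Tool frame: the origin (TCP) lies between the finger pads, 19 mm behind the fingertips; this is the grasp point; z points along the fingers, y is the line along which they close (so a half turn about z gives the same grasp; the last joint's range is limited). The gripper opens to 85 mm and grips with 20 to 120 N. Pads are 22 mm wide; open, the fingers measure 114 mm over their backs; the gripper's body (76 mm by 85 mm) begins 54 mm behind the grasp point. The pads swing forward as they close: fully open they stand 13 mm farther back than shut.
Start: joints at [-1.435, 0.359, 1.51, -0, 1.272, -0.115], TCP at [0.149, -0.581, 0.25] pointing down, gripper open.
Joint ranges: [-2.97, 2.97], [-1.01, 2.36], [0.21, 2.38], [-0.96, 4.11], [0.2, 2.71], [-2.98, 2.98]. Speed limits (rad/s): [2.39, 2.39, 3.14, 3.14, 3.14, 3.14].

## Interface

Orientations are given as a unit quaternion [x, y, z, w].
In Python, from station import state, read_camera, camera_params, job_done, recognise, masks_of gives the robot as it stands. The module is installed in compiled form; this text tells all that it offers.
- The arm moves only by the shell command python3 -m crank 'ROWS' [FORCE]. ROWS is JSON, one flat list of numbers, 7 for each row, row after row: the finger opening in mm, from 0 to 85.4, then the shift along the tool's x, y, z in mm, then the turn, a rotation vector about the tool's x, y, z in rad. A call has 1 to 20 rows; each row shifts and turns the commanded pose from where the row before left it, along the tool's axes as they then stand; what a row does not reach is not made up. A row lasts 1/10 s, in which the tool goes at most 50 mm and 8.59 degrees, less where a joint would pass 70% of its speed; a pose out of reach is approached as far as the arm can. A call with a gripper value outside its range is refused whole. The fingers move at their own pace and stop on an object; FORCE is the grip in N (left out, the last holds). Time passes only in rows, so rows that do not move let the fingers close. It gives the time, the measured TCP pose, the force, the opening and the grip force at its end, in the units of the state.
- state(): the state, without advancing time (a new reading comes with each control period).
- read_camera(name): name is "scene" or "top"; returns the picture (480x640x3 uint8, blue, green, red); there is no depth.
- camera_params(name): a dict with "intrinsics" (3x3 intrinsics, pixels), "dist" ([k1, k2, p1, p2, k3] as OpenCV has them; the pictures are not rectified), "camera_from_world" (4x4, takes a point from world to camera coordinates). Camera axes: x right, y down, z forward; pixel columns grow to the right and rows downward; lengths in m; the calibration is good to about 2 mm. A picture is of the moment at which its call begins. camera_params takes no time and is no camera call.
- job_done(): hands the job in; it is judged then, once.
Trained networks look in the newest picture that a camera, given by its name, has taken for a name from the list of things; names that differ only in an ending like _2 or _b are one class to them, and where a whole thing is asked for, a point or a joint stands for the part that bears it (a point fixed in the world has none). Each returns a list of dicts, best first, with "p" (0 to 1); they miss things now and then, are a little off and sometimes report something else, mostly with a low value. They report only what shows in the picture. A call takes as long as a camera call.
- recognise(query, camera): "xyz" ([x, y, z] in m, in world coordinates, good to about 4 mm: the middle of the surface that is visible of it).
- masks_of(query, camera): "mask" (480x640 bool, what is visible of it).
The state is a dict: "clock": time; "joint_positions": joint angles; "dq": joint speeds; "joint_torque": joint torques, N m; "tool_pos": TCP position; "tool_rot": TCP orientation; "ft_force": force on the tool from outside, world axes, zero at the start; "moment": the same for the moment, N m; "gripper_width": finger opening in m; "grasp_force": force on a finger pad.
Only numpy, scipy, OpenCV 4.12 (cv2) and the standard library are available. Lean on these libraries where they do the work, as an engineer would, in place of code of your own. Each camera call takes 0.05 s, during which the arm holds its last target. There are 200 camera calls.

## Task

Push the sliding wooden cover of the proofing box fully shut with the fingertips; then start the box by pointing at its green eye: hold the fingertips a few centimetres straight above it for at least one second without touching it, and afterwards lift the hand well clear (10 cm or more). Do not touch any of the eyes, do not bring the fingertips low over the blue or orange one, and leave the rolling pin, cutter, jar and the bowl in the box where they are.

Things in the scene. Friction and masses are not known exactly. Their poses are not given: they have to be found in the camera images.
- proofer: fixed proofing box: light grey chamber 160 (x) by 200 (y) mm, 80 high, origin on the worktop under its middle, z up. Black control ledge 80 by 220 mm, 34 high, on its -x side (x -168 to -88). Aluminium runners 10 mm wide, tops 84 up, at x = -83 and +83 mm, stick out on the +y side to y = 230, on thin posts at y = 220
- cover (a joint): the wooden cover's slide in m: 0 = fully shut against its stop, grows as the cover opens towards the box's +y (at most 0.12). About 2 N moves it (plus 6 N per m/s); it stays where it is left
- cover_end (a point): centre of the upright outer end face (+y side) of the sliding wooden cover: push here towards the box's -y to shut it. Moves with the cover; axes as the box's. The face is 176 mm wide (along box x) and 30 high, 86 to 116 mm above the worktop; the cover is a slab 200 mm long. When shut this point lies at box y = 100 mm
- green_eye (a point): a round green touchless sensor eye, 36 mm across, in a 46 mm steel ring, on the black control ledge of the proofing box; this point is the centre of its upper face, which faces straight up, about 42 mm above the worktop (8 mm above the ledge). This is the one that starts the box. The three eyes sit in a row 122 mm in front of the box's middle, 70 mm apart, in any order
- blue_eye (a point): a round blue touchless sensor eye, 36 mm across, in a 46 mm steel ring, on the black control ledge of the proofing box; this point is the centre of its upper face, which faces straight up, about 42 mm above the worktop (8 mm above the ledge). The three eyes sit in a row 122 mm in front of the box's middle, 70 mm apart, in any order
- orange_eye (a point): a round orange touchless sensor eye, 36 mm across, in a 46 mm steel ring, on the black control ledge of the proofing box; this point is the centre of its upper face, which faces straight up, about 42 mm above the worktop (8 mm above the ledge). The three eyes sit in a row 122 mm in front of the box's middle, 70 mm apart, in any order
- pin: a loose wooden rolling pin, roller 200 mm by 52 mm, 320 mm long with its handles, lying along its x on a pale wooden board 22 mm high to the robot's right; origin at the middle of its underside. Leave alone
- cutter: a loose steel ring cutter, 72 mm across, 35 mm high, origin at the centre of its underside. Leave alone
- jar: a loose white jar with a wooden cap, 70 mm across, 100 mm high, origin at the centre of its underside. Leave alone
- bowl: a loose blue bowl, 100 mm across, 55 mm high, standing in the chamber; origin at the centre of its underside. Leave alone

How it is judged:
On the way, in this order (a step that is already met when the one before it is completed fails the run):
1. the cover is pushed fully shut (value of joint cover below 0.004 m), for 0.2 s.
2. the tool point (TCP) stays above the green eye for 1 s: within 20 mm sideways, 20 to 85 mm above it, with the cover shut (horizontal distance between the grasp point and green_eye below 0.02 m and z of the grasp point in the frame of green_eye between 0.02 and 0.085 m and value of joint cover below 0.004 m), for 1 s.
At the end, for the whole second after the job is handed in: The cover is shut to within 4 mm, the tool point is more than 100 mm away from the green eye, and the rolling pin, cutter, jar and bowl rest within 15 mm of where they began (value of joint cover below 0.004 m and distance between the grasp point and green_eye above 0.1 m and distance of each of pin, cutter, jar, bowl from where it was at the start of the episode below 0.015 m and linear speed of each of pin, cutter, jar, bowl below 0.01 m/s); the robot touches nothing.
It fails at once if the cover is pushed with the arm or the gripper's body instead of the fingers (contact force between the arm and cover above 2 N).
It fails at once if an eye is touched (more than 0.5 N) (contact force between any of the fingers, the arm and green above 0.5 N or contact force between any of the fingers, the arm and blue above 0.5 N or contact force between any of the fingers, the arm and orange above 0.5 N).
It fails at once if the tool point comes low (under 75 mm above it, within 20 mm sideways) over the blue or orange eye ((horizontal distance between the grasp point and blue_eye below 0.02 m and z of the grasp point in the frame of blue_eye below 0.075 m) or (horizontal distance between the grasp point and orange_eye below 0.02 m and z of the grasp point in the frame of orange_eye below 0.075 m)).
It fails at once if the rolling pin, cutter, jar or bowl is lifted or moved more than 15 mm (distance of any of pin, cutter, jar, bowl from where it was at the start of the episode above 0.015 m).
It also fails if it takes over 40 s, if anything falls off the work surface, if the arm or the gripper's body presses on something with over 40 N, if the wrist force passes 120 N, or if a joint passes its speed limit or range.

## Working session

There is one attempt and no reset: what is moved stays moved. The work goes in short steps, Python scripts to look and compute and a shell command to move; the robot and the scene stay as the last step left them, time stands still between calls to the robot, and variables do not carry over. Pictures are saved under pics/ and viewed, at most 10 in all, crops included, and the job is handed in when it is done.

```bash
mkdir -p pics
python3 - <<'E'
from station import *
import cv2
for c in("scene","top"):
    cv2.imwrite(f"pics/{c}0.png",read_camera(c))
for c in("top","scene"):
    for q in("green_eye","blue_eye","orange_eye","cover_end","proofer","jar","cutter","pin","bowl"):
        r=recognise(q,c)
        print(c,q,[( [round(v,3) for v in d["xyz"]],round(d["p"],2)) for d in r[:3]])
s=state();print(s["clock"],s["tool_pos"],s["tool_rot"])
E
```

```text
top green_eye [([0.429, -0.006, 0.044], 0.73), ([0.549, 0.019, 0.117], 0.21)]
top blue_eye [([0.459, -0.138, 0.043], 0.83)]
top orange_eye [([0.445, -0.068, 0.039], 0.79)]
top cover_end [([0.552, 0.016, 0.115], 0.97)]
top proofer [([0.534, -0.018, 0.117], 0.61)]
top jar [([0.69, 0.393, 0.1], 0.94)]
top cutter [([0.4, 0.364, 0.02], 0.71), ([0.43, -0.008, 0.044], 0.27)]
top pin [([0.543, -0.47, 0.068], 0.9)]
top bowl [([0.575, -0.091, 0.05], 0.45), ([0.443, -0.071, 0.037], 0.33)]
scene green_eye []
scene blue_eye []
scene orange_eye []
scene cover_end [([0.561, 0.028, 0.12], 0.57)]
scene proofer [([0.592, 0.012, 0.114], 0.78)]
scene jar [([0.717, 0.419, 0.079], 0.84)]
scene cutter [([0.407, 0.356, 0.018], 0.83)]
scene pin [([0.567, -0.454, 0.059], 0.57)]
scene bowl []
1.0 [ 0.14889239 -0.58120746  0.24997541] [ 9.92146314e-01  1.25082729e-01 -6.64410198e-06 -3.96629283e-05]
```

View pics/top0.png

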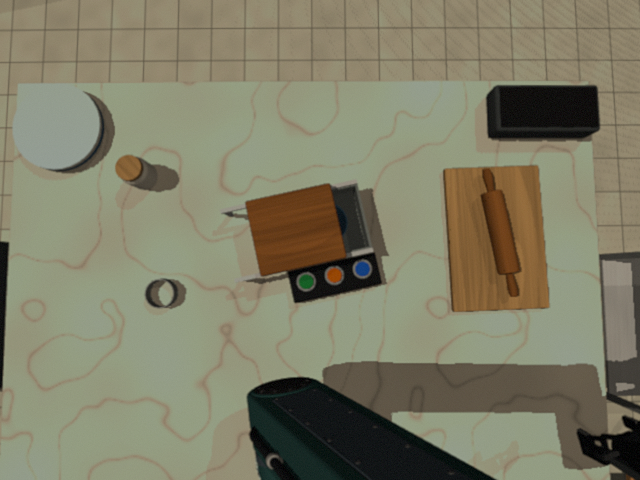

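View pics/scene0.png

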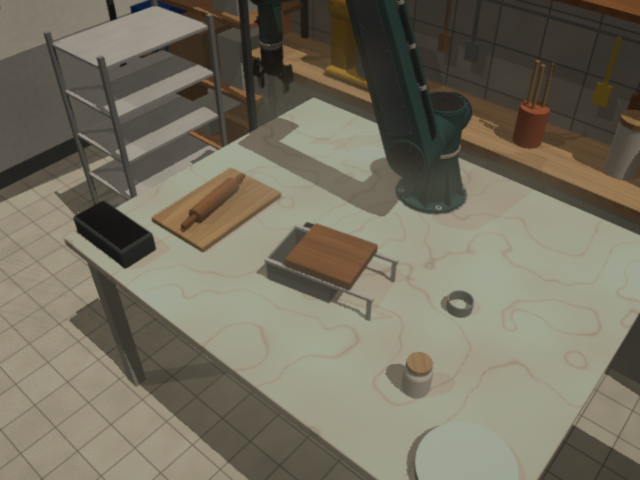

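The top view shows the cover open to the left (columns 246–345, rows 184–277). The eyes are green (306,282), orange (334,275) and blue (363,268), and the networks agree. The space beyond the cover's end is free. Next I'll refine the box yaw and the cover end from the mask.

```bash
cat > h.py <<'E'
from station import *
import cv2,numpy as np
P=camera_params("top");K=np.array(P["intrinsics"],float);D=np.array(P["dist"],float);T=np.array(P["camera_from_world"],float)
def plane(px,z):
    u=cv2.undistortPoints(np.array(px,float).reshape(-1,1,2),K,D)[:,0]
    R=T[:3,:3];c=-R.T@T[:3,3];d=np.c_[u,np.ones(len(u))]@R
    return (c+d*((z-c[2])/d[:,2])[:,None])[:,:2]
def cover():
    m=masks_of("cover_end","top")[0]["mask"].astype(np.uint8)
    c=max(cv2.findContours(m,cv2.RETR_EXTERNAL,cv2.CHAIN_APPROX_NONE)[0],key=cv2.contourArea)
    return cv2.minAreaRect(plane(c,0.116).astype(np.float32))
def eye(q):
    m=masks_of(q,"top")[0]["mask"]; v,u=np.nonzero(m); return plane([[u.mean(),v.mean()]],0.042)[0]
E
python3 - <<'E'
from h import *
read_camera("top");r=cover();print(r);print(cv2.boxPoints(r))
e={q:eye(q) for q in("green_eye","orange_eye","blue_eye")};print(e)
y=e["green_eye"]-e["blue_eye"];print(np.linalg.norm(y));y/=np.linalg.norm(y);x=np.array([y[1],-y[0]])
o=sum(e.values())/3+.122*x;print("yaw",np.degrees(np.arctan2(x[1],x[0])),"o",o,"cover in box",(np.array(r[0])-o)@np.c_[x,y])
E
```

```text
((0.5470653772354126, 0.015327922999858856), (0.17838120460510254, 0.20433929562568665), 12.558740615844727)
[[ 0.43779302  0.09565938]
 [ 0.48222458 -0.10379082]
 [ 0.65633774 -0.06500353]
 [ 0.6119062   0.13444667]]
{'green_eye': array([ 0.42767405, -0.00549291]), 'orange_eye': array([ 0.44224538, -0.07282538]), 'blue_eye': array([ 0.45730989, -0.14173539])}
0.13942846643499426
yaw 12.271964099706897 o [ 0.56162204 -0.04741985] cover in box [-0.00088685  0.06440802]
```

```bash
python3 -m crank '[0,40,-28,0,0,0,0, 0,40,-28,0,0,0,0, 0,40,-28,0,0,0,0, 0,40,-28,0,0,0,0, 0,40,-28,0,0,0,0, 0,40,-28,0,0,0,0, 0,40,-28,0,0,0,0, 0,40,-28,0,0,0,0, 0,22,-40.5,0,0,0,0, 0,22,-40.5,0,0,0,0, 0,22,-40.5,0,0,0,0, 0,22,-40.5,0,0,0,0, 0,22,-40.5,0,0,0,0, 0,22,-40.5,0,0,0,0, 0,22,-40.5,0,0,0,0, 0,22,-40.5,0,0,0,0, 0,22,-40.5,0,0,0,0, 0,22,-40.5,0,0,0,0, 0,0,0,0,0,0,0.035, 0,0,0,0,0,0,0]' 40
```

```text
clock: 3.25
tool_pos: [0.5159, 0.1635, 0.2499]
tool_rot: [0.994, 0.109, -0.0, 0.0]
ft_force: [0.4, 0.8, 0.1]
gripper_width: -0.0001
grasp_force: 0.0
```

```bash
python3 -m crank '[0,0,0,44,0,0,0, 0,0,0,44,0,0,0, 0,0,0,44,0,0,0, 0,0,0,0,0,0,0, 0,0,15,0,0,0,0, 0,0,10,0,0,0,0, 0,0,10,0,0,0,0, 0,0,10,0,0,0,0, 0,0,10,0,0,0,0, 0,0,10,0,0,0,0, 0,0,10,0,0,0,0, 0,0,10,0,0,0,0, 0,0,0,0,0,0,0]'
python3 - <<'E'
from h import *
cv2.imwrite("pics/top1.png",read_camera("top")[150:350,200:420].repeat(3,0).repeat(3,1)[:600,:660])
o=np.array([.5616,-.0474]);a=np.radians(12.4);M=np.array([[np.cos(a),-np.sin(a)],[np.sin(a),np.cos(a)]])
print((np.array(state()["tool_pos"][:2])-o)@M,state()["ft_force"])
E
```

```text
clock: 4.55
tool_pos: [0.5342, 0.0775, 0.1178]
tool_rot: [0.994, 0.107, -0.0, 0.0]
ft_force: [-0.3, 0.2, -0.3]
gripper_width: 0.0
grasp_force: 0.0
[-0.00024554  0.12855899] [ 0.15400014 -0.35167476 -0.22188726]
```

View pics/top1.png

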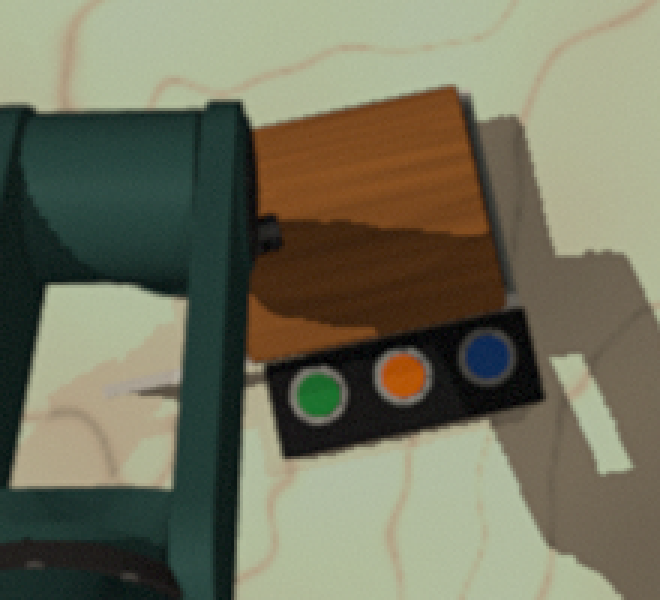

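The crop shows the cover almost shut: its far edge runs from (460,90) to (505,300), with only a thin strip of box still showing. I'll push the rest in small steps.

```bash
python3 -m crank '[0,0,4,0,0,0,0, 0,0,3,0,0,0,0, 0,0,2,0,0,0,0, 0,0,0,0,0,0,0]'; python3 -m crank '[0,0,2,0,0,0,0, 0,0,1,0,0,0,0, 0,0,0,0,0,0,0]'
```

```text
clock: 5.0
tool_pos: [0.5355, 0.0702, 0.1177]
tool_rot: [0.994, 0.108, -0.001, -0.0]
ft_force: [0.0, 0.9, -0.8]
gripper_width: 0.0001
grasp_force: 0.4
clock: 5.3
tool_pos: [0.5365, 0.0673, 0.1179]
tool_rot: [0.994, 0.108, -0.0, -0.0]
ft_force: [-2.1, 1.1, -1.5]
gripper_width: -0.0002
grasp_force: 0.8
```

```bash
python3 -m crank '[0,0,2,0,0,0,0, 0,0,0,0,0,0,0]'; python3 -m crank '[0,0,2,0,0,0,0, 0,0,0,0,0,0,0]';python3 -m crank '[0,0,2,0,0,0,0, 0,0,0,0,0,0,0]'
```

```text
clock: 5.5
tool_pos: [0.5372, 0.0653, 0.118]
tool_rot: [0.994, 0.108, 0.0, 0.0]
ft_force: [-0.2, 1.4, -0.7]
gripper_width: 0.0002
grasp_force: 0.7
clock: 5.7
tool_pos: [0.5375, 0.0638, 0.1181]
tool_rot: [0.994, 0.108, 0.0, -0.0]
ft_force: [-2.4, 3.8, -0.6]
gripper_width: -0.0003
grasp_force: 2.2
clock: 5.9
tool_pos: [0.5375, 0.0636, 0.1181]
tool_rot: [0.994, 0.107, -0.0, -0.002]
ft_force: [-2.4, 12.0, 0.3]
gripper_width: 0.0
grasp_force: 6.1
```

```bash
python3 -m crank '[0,0,0,0,0,0,0, 0,0,0,0,0,0,0, 0,0,0,0,0,0,0, 0,0,-20,0,0,0,0, 0,0,0,-40,0,0,0, 0,0,0,-40,0,0,0, 0,0,0,-40,0,0,0, 0,-30,0,0,0,0,0, 0,-30,0,0,0,0,0, 0,0,0,0,0,0,0]'
python3 - <<'E'
from h import *
cv2.imwrite("pics/top2.png",read_camera("top")[150:350,200:420].repeat(3,0).repeat(3,1)[:600,:660])
g=np.array([.428,-.0055])
try: g=eye("green_eye");print(g)
except Exception as e:print("no eye",e)
try: 
  r=cover();print((np.array(r[0])-[.5616,-.0474])@[-.2147,.9767],r)
except Exception as e:print("no cover")
from scipy.spatial.transform import Rotation as R
s=state();print(R.from_quat(s["tool_rot"]).inv().apply(np.r_[g,.1]-s["tool_pos"]))
E
```

```text
clock: 6.9
tool_pos: [0.4718, 0.0673, 0.2383]
tool_rot: [0.994, 0.108, -0.001, 0.0]
ft_force: [0.3, -1.1, 0.5]
gripper_width: 0.0003
grasp_force: 0.0
[ 0.42804818 -0.00462584]
-0.00024583291142583376 ((0.5610053539276123, -0.04778241366147995), (0.17516177892684937, 0.19935959577560425), 12.398772239685059)
[-0.06309789  0.06037612  0.13851612]
```

View pics/top2.png

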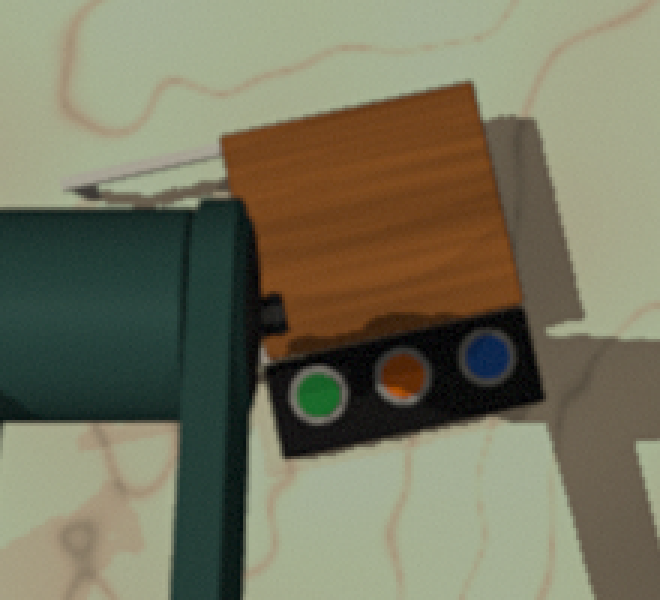

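The cover is fully shut: its edge lines up with the box and its measured offset is 0 mm. Green is clear at (318,393) in the crop. Now I'll hover over it.

```bash
python3 -m crank '[0,-31.5,30,0,0,0,0, 0,-31.5,30,0,0,0,0, 0,0,0,40,0,0,0, 0,0,0,40,0,0,0, 0,0,0,40,0,0,0, 0,0,0,18,0,0,0, 0,0,0,0,0,0,0]'; python3 -m crank '[0,0,0,0,0,0,0, 0,0,0,0,0,0,0, 0,0,0,0,0,0,0, 0,0,0,0,0,0,0, 0,0,0,0,0,0,0, 0,0,0,0,0,0,0, 0,0,0,0,0,0,0, 0,0,0,0,0,0,0, 0,0,0,0,0,0,0, 0,0,0,0,0,0,0, 0,0,0,0,0,0,0, 0,0,0,0,0,0,0, 0,0,0,0,0,0,0, 0,0,0,0,0,0,0]'
```

```text
clock: 7.75
tool_pos: [0.4259, -0.0039, 0.0977]
tool_rot: [0.994, 0.108, -0.002, -0.001]
ft_force: [0.0, 0.6, 0.2]
gripper_width: -0.0002
grasp_force: 0.0
clock: 9.15
tool_pos: [0.4264, -0.0039, 0.1]
tool_rot: [0.994, 0.108, 0.0, -0.0]
ft_force: [-0.6, 0.7, -0.1]
gripper_width: 0.0
grasp_force: 0.0
```

```bash
python3 -m crank '[0,0,0,0,0,0,0, 0,0,0,0,0,0,0, 0,0,0,-40,0,0,0, 0,0,0,-40,0,0,0, 0,0,0,-40,0,0,0, 0,0,0,-40,0,0,0, 0,0,0,-20,0,0,0, 0,0,0,0,0,0,0, 0,0,0,0,0,0,0, 0,0,0,0,0,0,0]' && python3 -c "
from station import *
print(state()['tool_pos']);print(job_done())"
```

```text
clock: 10.15
tool_pos: [0.4253, -0.0037, 0.2787]
tool_rot: [0.994, 0.108, -0.001, -0.0]
ft_force: [0.4, -0.5, -0.8]
gripper_width: -0.0001
grasp_force: 0.0
[ 0.42532964 -0.00373219  0.2786819 ]
the job is handed in; nothing more can be done
None
```

I pushed the cover fully shut, held the fingertips about 4 cm above the green eye for more than 1 s, lifted the hand to about 24 cm above it, and handed the job in at about 10 s; no verdict was returned.

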